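Find the full spray can in the carrier by its weight

ROBOT

A 7-joint arm with a two-finger parallel gripper is mounted at the origin on a cart in front of the work surface, level with it; the furniture and walls round the work are solid. World frame = base frame: x ahead of the robot, y to its left, z up, the work surface at z = 0. Lengths are in m, angles in rad, forces in N, time in s.
With the tool pointing down it reaches from about 0.425 to 0.95 m from the base axis. Payload 16.7 kg.
Tool frame: the origin (TCP) lies midway between the tips of the shut fingers; the grasp point (between the pads) lies 19 mm behind it; z points along the fingers, y is the line along which they close (so a half turn about z gives the same grasp; the last joint's range is limited). The gripper opens to 94 mm and grips with 3 to 60 N. Pads are 16 mm wide; open, the fingers measure 119 mm over their backs; the gripper's body (75 mm by 177 mm) begins 78 mm behind the grasp point.
Start: joints at [1.044, 0.426, 0.074, 1.606, -0.034, 1.111, -0.067], TCP at [0.248, -0.628, 0.205] pointing down, gripper open.
Joint ranges: [-2.85, 2.85], [-0.5, 2.14], [-1.23, 1.37], [0.21, 2.46], [-1.02, 4.16], [0.16, 2.05], [-2.73, 2.73]. Speed limits (rad/s): [1.89, 1.89, 2.39, 2.39, 3.01, 3.01, 3.01].

INTERFACE

Orientations are given as a rotation vector (axis times angle).
In Python, from bench import manip, imaging gives the robot as it stands (manip), with the cameras (imaging).
- The arm moves only by the tool step_hand, called after "Call:" as name(argument=value, ...) on one line, values as JSON. Schema: {"type":"object","properties":{"steps":{"type":"array","items":{"type":"number"},"minItems":6,"maxItems":60},"aperture":{"type":"number"},"only":{"type":"string"},"quiet":{"type":"boolean"},"lines":{"type":"string"}},"required":["steps"],"additionalProperties":false}. steps is one flat list of numbers that holds 1 to 10 rows one after another, with no inner brackets; each row has 6 numbers: dx, dy, dz in m, then a rotation vector rx, ry, rz in rad; each row is the pose to reach, as a shift and turn from the pose commanded when the call began, along the tool's axes at that moment; what a row does not reach only later rows make up. A row lasts 1/12 s, in which the tool goes at most 0.0417 m and 0.125 rad, less where a joint would pass 70% of its speed; a pose out of reach is approached as far as the arm can. aperture is the finger opening in m, set as the call begins (left out keeps the last). The fingers move at their own pace and stop on an object; the grip force is fixed at half the most. Time passes only in rows, so rows that do not move let the fingers close. The tool returns the time, the measured TCP pose, the force, the opening and the grip force at its end. only (a regular expression) keeps the lines of the reply that match it, lines (a string "A,B") keeps lines A to B, and quiet returns only ok. Input that does not fit is refused with a message, and nothing moves.
- manip.read_state(): the state, without advancing time (a new reading comes with each control period).
- imaging.read_camera(name): name is "side" or "top" or "wrist"; returns the picture (384x512x3 uint8, red, green, blue); there is no depth.
- imaging.camera_params(name): a dict with "mtx" (3x3 intrinsics, pixels), "R" (3x3) and "t" (3): a world point X has camera coordinates R X + t. Camera axes: x right, y down, z forward; pixel columns grow to the right and rows downward; lengths in m; the calibration is good to about 2 mm. A picture is of the moment at which its call begins: read the wrist's pose just before it. camera_params takes no time and is no camera call; for the wrist camera it gives the pose at the moment of the call.
- manip.close_job(): hands the job in; it is judged then, once.
The state is a dict: "time": time; "joint_positions": joint angles; "dq": joint speeds; "joint_efforts": joint torques, N m; "eef_pos": TCP position; "tcp_rot": TCP orientation; "ft_force": force on the tool from outside, world axes, zero at the start; "ft_torque": the same for the moment, N m; "finger_gap": finger opening in m; "gripper_force": force on a finger pad.
Only numpy, scipy, OpenCV 4.12 (cv2) and the standard library are available. Lean on these libraries where they do the work, as an engineer would, in place of code of your own. Each camera call takes 0.05 s, during which the arm holds its last target. There are 200 camera calls.

TASK

One of the three identical spray cans in the carrier is still full. Fold the carrier's handle right down to the back so that the cans can come out; then heft the cans, always upright, one at a time from left to right (as seen by the robot): lift each clear out of its well, feel its weight, set it back upright in its own well. Finish holding the full can, the heaviest, upright in the gripper, lifted well clear above the carrier, with the other two back in the carrier, the handle still down and nothing else on the bench disturbed: do not put the full can down at the end.

Things in the scene. Friction and masses are not known exactly. Their poses are not given: they have to be found in the camera images.
- carrier: Dark sheet-steel carrier for three cans, 84 mm deep (x), 256 mm long (y), fixed to the bench. Origin: centre of its underside; x to its back, y along the row to the left, z up; yaw -0.3 to 0.1 rad. Floor 4 mm thick; deck with three round wells of 59 mm, its top 50 mm above the bench: a can must rise 46 mm to leave its well. End ears hold the handle's pivots, 92 mm up
- well_left (a point): centre of the floor of the left well (carrier frame y = +80 mm, 4 mm above the bench): a can seated there has its origin here
- well_middle (a point): centre of the floor of the middle well (carrier frame y = 0)
- well_right (a point): centre of the floor of the right well (carrier frame y = -80 mm)
- bail (a joint): Carrier's handle, a U of 8 mm wire over the row, turning about the carrier's y axis 92 mm above the bench. 0 rad: upright, its bar 37 mm above the caps, so that no can comes out; grows as it folds to the back; stop at 1.6, just below level; right down means within 0.25 of that. Starts at -0.2 to 0.2. Stiff pivots (1 to 3 N at the grip): it stays where it is left
- bail_grip (a point): middle of the handle's black round grip, 20 mm thick and 190 mm long along the carrier's y (it can be taken anywhere along it), 117 mm from the pivot axis; it moves with the handle
- box_corner (a point): near right top corner of the fixed blue file box, a tall obstacle left of the carrier: from this point it reaches 340 mm back (+x), 300 mm to the left (+y) and down to the bench; its open lid leans over its back half, up to 0.54 m high. Carry the gripper round in front of it or above it
- bin_corner (a point): near left top corner of the fixed grey fabric bin, a tall obstacle behind the right end of the carrier: from this point it reaches 300 mm back (+x), 340 mm to the right (-y) and down to the bench
- can_left: Spray can that starts in the left well; all three look the same: 52 mm across, straight sides up to 115 mm, cap 36 mm across, 158 mm high over all, closed and firm. Origin: centre of the underside, z up. One of the three (any of them, not to be seen) is full, 0.42 to 0.51 kg with its contents; the other two are part used, each under 0.26 kg
- can_middle: Spray can that starts in the middle well; all three look the same: 52 mm across, straight sides up to 115 mm, cap 36 mm across, 158 mm high over all, closed and firm. Origin: centre of the underside, z up. One of the three (any of them, not to be seen) is full, 0.42 to 0.51 kg with its contents; the other two are part used, each under 0.26 kg
- can_right: Spray can that starts in the right well; all three look the same: 52 mm across, straight sides up to 115 mm, cap 36 mm across, 158 mm high over all, closed and firm. Origin: centre of the underside, z up. One of the three (any of them, not to be seen) is full, 0.42 to 0.51 kg with its contents; the other two are part used, each under 0.26 kg
- oil_filter: bystander: blue and white spin-on oil filter, 72 mm across, 94 mm high; origin at the centre of its underside
- tape_measure: bystander: yellow tape measure, 60x86x64 mm; origin at the centre of its underside
- bolt_jar: bystander: glass jar of bolts, 60 mm across, 90 mm high; origin at the centre of its underside
- brake_pad_0: bystander: brake pad lying flat, 55x90x13 mm; origin at the centre of its underside
- bearing: bystander: ball bearing lying flat, 52 mm across, 15 mm high; origin at the centre of its underside
- tape_roll: bystander: roll of black tape lying flat, 62 mm across, 19 mm high; origin at the centre of its underside
- spark_plug_0: bystander: spark plug lying, 53x62x20 mm; origin at the centre of its underside

How it is judged:
By the outcome, as a careful person would: the job done as asked, in the order asked, and still so for the second after the job is handed in, while the arm keeps its last pose, push and grip.
It also fails if it takes over 72 s, if anything falls off the work surface, if the arm or the gripper's body presses on something with over 40 N, if the wrist force passes 120 N, or if a joint passes its speed limit or range.

## Working session

There is one attempt and no reset: what is moved stays moved. The work goes in short steps, Python scripts to look and compute and a tool call to move; the robot and the scene stay as the last step left them, time stands still between calls to the robot, and variables do not carry over. Pictures are saved under pics/ and viewed, at most 10 in all, crops included, and the job is handed in when it is done.

```bash
ls; mkdir -p pics
```

Run:
```python
from bench import manip, imaging
import cv2
s=manip.read_state(); print(s)
for n in("side","top"):
    p=imaging.camera_params(n);print(n,p["mtx"].tolist(),(-p["R"].T@p["t"]).round(3),p["R"].round(3).tolist())
    cv2.imwrite(f"pics/{n}0.png",imaging.read_camera(n)[:,:,::-1])
```

```text
bench.py
pics
{'time': 0.0, 'joint_positions': array([ 1.04449838,  0.42673757,  0.07387335,  1.6066011 , -0.03410249,
        1.11082662, -0.0670609 ]), 'dq': array([ 1.27182994e-03, -1.54147847e-04,  3.91545734e-04, -6.72913028e-04,
       -2.18855979e-05,  4.56080819e-04, -9.98311905e-04]), 'joint_efforts': array([-3.76874705e-04, -9.35819149e+01,  3.66642460e+00, -4.54192972e+01,
       -4.88927518e-02,  2.01430020e-02,  1.56951996e-04]), 'eef_pos': array([ 0.24815599, -0.6272481 ,  0.2047752 ]), 'tcp_rot': array([-3.08476400e+00, -5.88119152e-01,  5.45551372e-04]), 'ft_force': array([0.44689706, 0.50017319, 0.08794126]), 'ft_torque': array([-0.10341658,  0.00410826,  0.01132238]), 'gripper_force': 0.0, 'finger_gap': 0.0940175844624377}
side [[404.8187992666985, 0.0, 253.54521650450744], [0.0, 404.8187992666985, 186.1802144848034], [0.0, 0.0, 1.0]] [ 0.796 -0.742  0.957] [[0.951, 0.31, -0.019], [0.201, -0.659, -0.725], [-0.237, 0.686, -0.688]]
top [[475.71938066802943, 0.0, 254.8779310602353], [0.0, 475.71938066802943, 188.83377584997524], [0.0, 0.0, 1.0]] [ 0.108 -0.033  1.565] [[0.134, -0.991, -0.008], [-0.942, -0.125, -0.311], [0.307, 0.049, -0.951]]
```

View pics/top0.png

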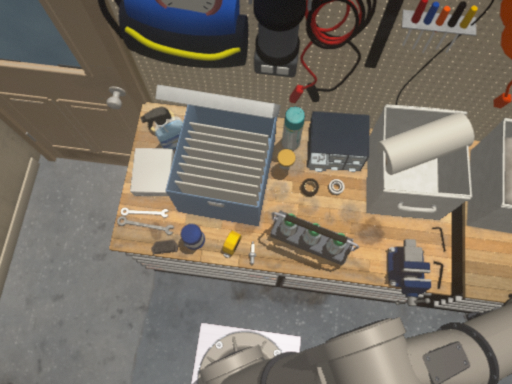

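View pics/side0.png

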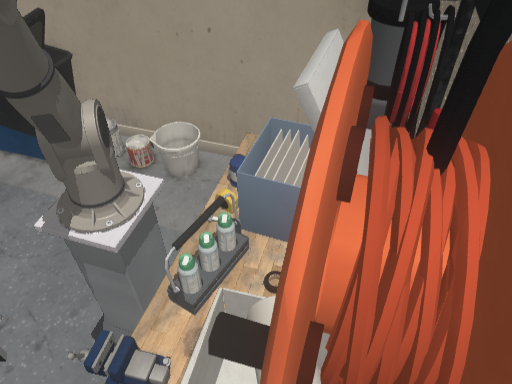

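The top view shows the carrier at about (313,240), running to the lower right, with the green caps in it. The blue box is at upper left and the bin at (420,160). In the side view the caps are at (227,217), (207,238) and (187,259), with the handle's black grip in front of them, around (200,222).

Create h.py:
```python
import numpy as np, cv2
from bench import manip, imaging
def ray(n,u,v,p=None):
    p=p or imaging.camera_params(n); d=p["R"].T@np.linalg.inv(p["mtx"])@[u,v,1.]
    return -p["R"].T@p["t"],d/np.linalg.norm(d)
def plane(n,u,v,z,p=None):
    c,d=ray(n,u,v,p); return c+d*(z-c[2])/d[2]
def tri(a,b):
    (c1,d1),(c2,d2)=ray("top",*a),ray("side",*b)
    s=np.linalg.lstsq(np.c_[d1,-d2],c2-c1,rcond=None)[0]
    P,Q=c1+d1*s[0],c2+d2*s[1]; return (P+Q)/2,np.linalg.norm(P-Q)
def proj(n,X):
    p=imaging.camera_params(n); q=p["mtx"]@(p["R"]@X+p["t"]); return q[:2]/q[2]
```

Run:
```python
from h import *
out=[]
for n,(x,y,w,h) in dict(top=(250,195,120,85),side=(150,180,120,140)).items():
    im=cv2.imread(f"pics/{n}0.png"); c=im[y:y+h,x:x+w]
    hsv=cv2.cvtColor(c,cv2.COLOR_BGR2HSV)
    m=cv2.inRange(hsv,(50,80,40),(90,255,255))
    k,_,st,ce=cv2.connectedComponentsWithStats(m)
    for i in range(1,k):
        if st[i,4]>8: 
            u=ce[i]+[x,y]; print(n,u.round(1),st[i],plane(n,*u,.155).round(3))
    f=4; out.append(cv2.resize(c,None,fx=f,fy=f,interpolation=cv2.INTER_CUBIC))
cv2.imwrite("pics/ct.png",out[0]);cv2.imwrite("pics/cs.png",out[1])
```

```text
top [288.6 222.9] [36 26  7  5 19] [ 0.468 -0.077  0.155]
top [313.7 232.7] [60 36  8  4 19] [ 0.448 -0.155  0.155]
top [338.5 242.3] [85 46  8  4 18] [ 0.428 -0.232  0.155]
side [224.8 221.2] [69 33 13 15 96] [ 0.488 -0.093  0.155]
side [206.4 241.1] [ 50  53  14  15 110] [ 0.468 -0.17   0.155]
side [186.7 262.9] [ 29  74  16  16 125] [ 0.449 -0.246  0.155]
```

View pics/ct.png

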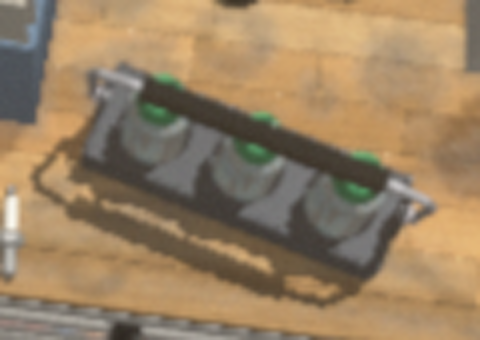

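View pics/cs.png

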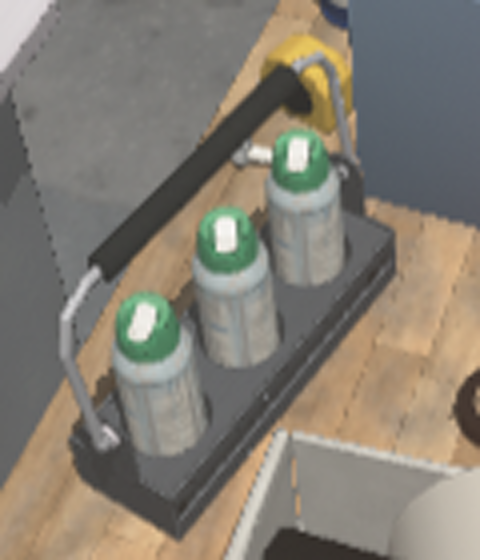

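The crops show the handle nearly upright, with its black grip over the caps. The top-view grip ends are at about (286,216) and (346,241), the side-view ends at (222,201) and (177,245.5). The deck corners are clear enough to measure.

Run:
```python
from h import *
gl,e1=tri((286.3,216.6),(222,201.3)); gr,e2=tri((346.5,241.5),(177,245.5))
print("grip",gl.round(3),e1,gr.round(3),e2,(gl+gr)/2,np.linalg.norm(gl-gr))
print("deck back R,L side",plane("side",195,304.5,.05).round(3),plane("side",248.5,239,.05).round(3))
print("deck front L,R top",plane("top",271,235,.05).round(3),plane("top",341.5,263,.05).round(3))
print("bail pivots side",plane("side",150+105/4,180+435/4,.092).round(3))
S=np.array([[224.8,221.2],[206.4,241.1],[186.7,262.9]])
P=[plane("side",*u,.143) for u in S];print(np.round(P,4))
yaw=np.arctan2(-(P[0]-P[2])[0],(P[0]-P[2])[1]);print("yaw",yaw,np.linalg.norm(P[0]-P[2]))
# blue box and bin corners approx top view
print("box",plane("top",263,222,.3).round(3), "bin",plane("top",369,213,.3).round(3))
```

```text
grip [ 0.474 -0.067  0.2  ] 0.0010813002682234115 [ 0.425 -0.244  0.208] 0.010204715062319831 [ 0.44969137 -0.15537404  0.20407451] 0.1838217112161712
deck back R,L side [ 0.476 -0.289  0.05 ] [ 0.538 -0.052  0.05 ]
deck front L,R top [ 0.447 -0.028  0.05 ] [ 0.386 -0.262  0.05 ]
bail pivots side [ 0.429 -0.285  0.092]
[[ 0.4838 -0.0839  0.143 ]
 [ 0.4631 -0.1613  0.143 ]
 [ 0.4434 -0.2382  0.143 ]]
yaw -0.2561078366298373 0.15954370143218227
box [ 0.424 -0.003  0.3  ] bin [ 0.488 -0.288  0.3  ]
```

Add to h.py:
```python
from scipy.spatial.transform import Rotation as Ro
C=np.array([.463,-.160,0]); YAW=-.255
cx=np.array([np.cos(YAW),np.sin(YAW),0]); cy=np.array([-cx[1],cx[0],0])
Rt=np.c_[-cy,cx,[0,0,-1]] if False else np.c_[cy,cx,[0,0,-1]]
def at(x,y,z): return C+x*cx+y*cy+[0,0,z]
def go(x,y,z):
    "tool-axes shift to put the TCP at carrier-frame x,y,z with tool y along the carrier's x"
    s=manip.read_state(); R=Ro.from_rotvec(s["tcp_rot"])
    print("shift",(R.inv().apply(at(x,y,z)-s["eef_pos"])).round(4),"rot",(R.inv()*Ro.from_matrix(Rt)).as_rotvec().round(3),"tcp",s["eef_pos"].round(4))
```

Run:
```python
from h import *
print(np.linalg.det(Rt),Rt)
print("bin",tri((368.5,212.5),(221.5,288)))
print("box",tri((261,222.5),(239,190)))
go(-.014,0,.30)
im=np.hstack([cv2.resize(cv2.imread("pics/side0.png")[130:330,200:330],None,fx=3,fy=3),cv2.resize(cv2.imread("pics/top0.png")[90:240,240:390],None,fx=2.6,fy=4)])
cv2.imwrite("pics/c2.png",im);print(im.shape)
```

```text
1.0 [[ 0.25224541  0.9676633   0.        ]
 [ 0.9676633  -0.25224541  0.        ]
 [ 0.          0.         -1.        ]]
bin (array([ 0.54391312, -0.30310555,  0.16520338]), np.float64(0.0352358815130857))
box (array([0.47253635, 0.01602064, 0.15531513]), np.float64(0.03382634510810338))
shift [ 0.3603 -0.3639 -0.0948] rot [-0.001 -0.    -0.939] tcp [ 0.2482 -0.6273  0.2049]
(600, 780, 3)
```

View pics/c2.png

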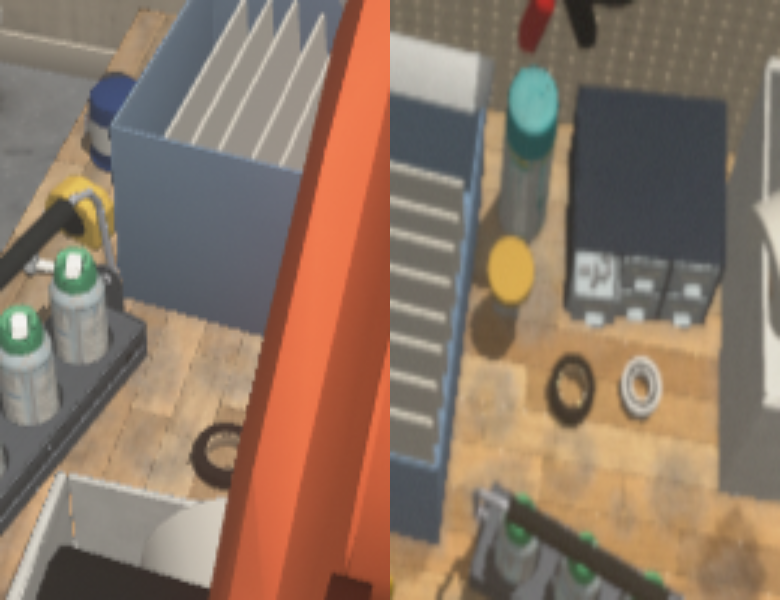

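In this crop the box's near right top corner is at side (237.7,172.7) and top (257,205.5). The bin's is at side (221.7,287.7) and top (385,191).

Run:
```python
from h import *
for n,a,b in(("box",(257,205.5),(237.7,172.7)),("bin",(385,191),(221.7,287.7))):
    P,e=tri(a,b); d=P-C; print(n,P.round(3),round(e,4),"carrier",d@cx,d@cy)
```

```text
box [0.488 0.022 0.228] 0.0023 carrier -0.021828142769223235 0.18250782189362624
bin [ 0.579 -0.339  0.246] 0.0069 carrier 0.15736698632852025 -0.1437560297222778
```

Call:
step_hand(steps=[0, 0, -0.04, 0, 0, -0.1, 0.03, -0.03, -0.08, 0, 0, -0.22, 0.06, -0.06, -0.12, 0, 0, -0.34, 0.09, -0.09, -0.13, 0, 0, -0.46, 0.12, -0.12, -0.13, 0, 0, -0.58, 0.15, -0.15, -0.13, 0, 0, -0.7, 0.18, -0.18, -0.13, 0, 0, -0.82, 0.21, -0.21, -0.13, 0, 0, -0.939, 0.24, -0.24, -0.13, 0, 0, -0.939, 0.26, -0.26, -0.13, 0, 0, -0.939], aperture=0.094)

```text
time: 0.93
eef_pos: [0.3864, -0.3072, 0.3354]
tcp_rot: [2.485, 1.922, -0.0]
ft_force: [0.5, -0.5, -0.7]
finger_gap: 0.0938
gripper_force: 0.0
```

```bash
python3 -c "from h import *;go(-.014,0,.26)"
```

```text
shift [0.1618 0.0231 0.0754] rot [-0.     0.     0.001] tcp [ 0.3864 -0.3072  0.3354]
```

Call:
step_hand(steps=[0.04, 0.006, 0.01, 0, 0, 0, 0.08, 0.012, 0.02, 0, 0, 0, 0.12, 0.018, 0.03, 0, 0, 0, 0.162, 0.023, 0.035, 0, 0, 0, 0.162, 0.023, 0.035, 0, 0, 0, 0.162, 0.023, 0.035, 0, 0, 0])

```text
time: 1.43
eef_pos: [0.4497, -0.1561, 0.3001]
tcp_rot: [-2.481, -1.926, 0.0]
ft_force: [0.5, -0.6, 0.3]
finger_gap: 0.0937
gripper_force: 0.0
```

Run:
```python
from h import *
go(-.014,0,.19)
p=imaging.camera_params("wrist"); im=imaging.read_camera("wrist"); print((-p["R"].T@p["t"]).round(3))
import pickle; pickle.dump(p,open("wp.pkl","wb"))
cv2.imwrite("pics/w0.png",im[:,:,::-1])
for y in(.08,0,-.08):
    print(proj("wrist",at(0,y,.162)).round())
```

```text
shift [-5.000e-04 -1.000e-04  1.101e-01] rot [-0.001 -0.     0.004] tcp [ 0.4497 -0.1561  0.3001]
[ 0.469 -0.077  0.481]
[266. 107.]
[265. 181.]
[264. 246.]
```

View pics/w0.png

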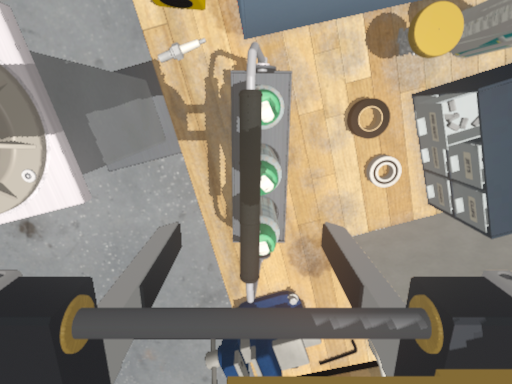

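The wrist view shows the grip running vertically, from (250,90) to (250,280). The deck spans columns 233 to 291, rows 72 to 241, and the caps are visible beside the grip.

Run:
```python
from h import *
import pickle; p=pickle.load(open("wp.pkl","rb"))
def show(n,u,v,z):
    d=plane("wrist",u,v,z,p)-C; print(n,(d@cx).round(4),(d@cy).round(4))
for q in((233,72),(291,72),(234,241),(286,241)): show("deck",*q,.05)
for q in((241,91),(260,91),(241,281),(260,281)): show("grip",*q,.208)
im=cv2.imread("pics/w0.png"); m=cv2.inRange(cv2.cvtColor(im,cv2.COLOR_BGR2HSV),(50,60,30),(90,255,255))
m[:,:225]=0;m[:,310:]=0;m[270:]=0
k,_,st,ce=cv2.connectedComponentsWithStats(m)
for i in range(1,k):
    if st[i,4]>60:
        x,y,w,h,_=st[i]; print(st[i]); show("cap right edge",x+w,y+h/2,.15); show("cap near edge/top",x+w/2,y,.16);show("bot",x+w/2,y+h,.16)
```

```text
deck -0.0407 0.1278
deck 0.0388 0.1282
deck -0.0425 -0.1263
deck 0.0415 -0.1259
grip -0.0246 0.0955
grip -0.0078 0.0956
grip -0.0257 -0.0965
grip -0.0054 -0.0964
[260  90  20  35 303]
cap right edge 0.0158 0.0815
cap near edge/top 0.0039 0.099
bot 0.0047 0.0635
[260 161  18  27 253]
cap right edge 0.0158 0.0069
cap near edge/top 0.0045 0.0245
bot 0.0051 -0.0066
[259 224  17  28 294]
cap right edge 0.0158 -0.0735
cap near edge/top 0.0043 -0.0508
bot 0.005 -0.0875
```

Call:
step_hand(steps=[0, -0.001, 0.04, 0, 0, 0, 0, -0.001, 0.08, 0, 0, 0, 0, -0.001, 0.105, 0, 0, 0, 0, -0.001, 0.111, 0, 0, 0, 0, -0.001, 0.111, 0, 0, 0])

```text
time: 1.9
eef_pos: [0.4473, -0.1589, 0.1884]
tcp_rot: [-2.486, -1.917, 0.002]
ft_force: [0.3, 0.5, -0.1]
finger_gap: 0.0938
gripper_force: 0.0
```

Call:
step_hand(steps=[0, 0, 0, 0, 0, 0, 0, 0, 0, 0, 0, 0, 0, 0, 0, 0, 0, 0, 0, 0, 0, 0, 0, 0, 0, 0, 0, 0, 0, 0, 0, 0, 0, 0, 0, 0], aperture=0)

```text
time: 2.4
eef_pos: [0.4486, -0.1581, 0.1899]
tcp_rot: [2.485, 1.92, 0.001]
ft_force: [-0.2, 0.2, -0.0]
finger_gap: 0.0573
gripper_force: 0.0
```

Run:
```python
from h import *
s=manip.read_state();d=s["eef_pos"]-C;print(d@cx,d@cy,d[2])
th0=-.133
for t in np.linspace(th0,1.6,14): print(round(t,2),"y %.3f z %.3f"%(.117*(np.sin(t)-np.sin(th0)),-.117*(np.cos(t)-np.cos(th0))))
```

```text
-0.014438549015560171 -0.0017577313673172307 0.1898930906670333
-0.13 y 0.000 z -0.000
0.0 y 0.016 z -0.001
0.13 y 0.031 z 0.000
0.27 y 0.046 z 0.003
0.4 y 0.061 z 0.008
0.53 y 0.075 z 0.015
0.67 y 0.088 z 0.024
0.8 y 0.099 z 0.034
0.93 y 0.110 z 0.046
1.07 y 0.118 z 0.059
1.2 y 0.125 z 0.074
1.33 y 0.129 z 0.088
1.47 y 0.132 z 0.104
1.6 y 0.132 z 0.119
```

Call:
step_hand(steps=[0, 0, 0, 0, 0, 0, 0, 0, 0, 0, 0, 0, 0, 0, 0, 0, 0, 0, 0, 0, 0, 0, 0, 0, 0, 0, 0, 0, 0, 0, 0, 0, 0, 0, 0, 0, 0, 0, 0, 0, 0, 0, 0, 0, 0, 0, 0, 0])

```text
time: 3.07
eef_pos: [0.4483, -0.158, 0.1894]
tcp_rot: [-2.486, -1.921, 0.0]
ft_force: [0.5, 0.8, 0.5]
finger_gap: 0.0189
gripper_force: 30.0
```

Call:
step_hand(steps=[0, 0.008, 0, 0, 0, 0, 0, 0.016, -0.001, 0, 0, 0, 0, 0.031, 0, 0, 0, 0, 0, 0.046, 0.003, 0, 0, 0, 0, 0.061, 0.008, 0, 0, 0, 0, 0.075, 0.015, 0, 0, 0])

```text
time: 3.57
eef_pos: [0.521, -0.1775, 0.1742]
tcp_rot: [-2.486, -1.92, 0.002]
ft_force: [-4.6, -1.5, 1.6]
finger_gap: 0.0193
gripper_force: 30.0
```

Call:
step_hand(steps=[0, 0.013, 0.009, 0, 0, 0, 0, 0.024, 0.019, 0, 0, 0, 0, 0.035, 0.031, 0, 0, 0, 0, 0.043, 0.044, 0, 0, 0, 0, 0.050, 0.059, 0, 0, 0, 0, 0.054, 0.073, 0, 0, 0, 0, 0.057, 0.089, 0, 0, 0, 0, 0.057, 0.102, 0, 0, 0, 0, 0.057, 0.102, 0, 0, 0])

```text
time: 4.32
eef_pos: [0.5742, -0.1911, 0.0701]
tcp_rot: [-2.483, -1.918, 0.005]
ft_force: [-5.8, -0.3, -6.4]
finger_gap: 0.0191
gripper_force: 30.0
```

```bash
python3 -c "from h import *;go(.117,0,.072)"
```

```text
shift [ 0.0021  0.0015 -0.0019] rot [-0.005  0.    -0.   ] tcp [ 0.5742 -0.1911  0.0701]
```

Call:
step_hand(steps=[0, 0, 0, 0, 0, 0, 0, 0, 0, 0, 0, 0, 0, 0, 0, 0, 0, 0, 0, 0, 0, 0, 0, 0, 0, 0, 0, 0, 0, 0, 0, 0, 0, 0, 0, 0], aperture=0.094)

```text
time: 4.82
eef_pos: [0.5763, -0.1914, 0.0726]
tcp_rot: [2.486, 1.921, 0.0]
ft_force: [0.1, -0.3, 0.1]
finger_gap: 0.0558
gripper_force: 0.0
```

Call:
step_hand(steps=[0, 0, -0.04, 0, 0, 0, 0, 0, -0.08, 0, 0, 0, 0, 0, -0.12, 0, 0, 0, 0, 0, -0.16, 0, 0, 0, 0.03, -0.03, -0.165, 0, 0, 0, 0.055, -0.06, -0.17, 0, 0, 0, 0.07, -0.09, -0.17, 0, 0, 0, 0.08, -0.115, -0.17, 0, 0, 0, 0.08, -0.115, -0.17, 0, 0, 0])

```text
time: 5.57
eef_pos: [0.482, -0.0818, 0.2431]
tcp_rot: [2.482, 1.924, -0.001]
ft_force: [1.6, -0.7, 0.4]
finger_gap: 0.0942
gripper_force: 0.0
```

Run:
```python
from h import *
go(-.001,.08,.078)
s=manip.read_state(); print(s["ft_force"])
p=imaging.camera_params("wrist"); im=imaging.read_camera("wrist"); cv2.imwrite("pics/w1.png",im[:,:,::-1])
for y in(.08,0,-.08): print(proj("wrist",at(0,y,.162)).round())
m=cv2.inRange(cv2.cvtColor(im,cv2.COLOR_RGB2HSV),(50,60,30),(90,255,255))
k,_,st,ce=cv2.connectedComponentsWithStats(m)
for i in range(1,k):
    if st[i,4]>80:
        x,y,w,h,_=st[i]
        for a in((x,y+h/2),(x+w,y+h/2),(x+w/2,y),(x+w/2,y+h)):
            d=plane("wrist",*a,.155,p)-C;print((d@cx).round(4),(d@cy).round(4),end=" | ")
        print(st[i])
```

```text
shift [-0.0003  0.0002  0.1651] rot [0.    0.001 0.003] tcp [ 0.482  -0.0818  0.2431]
[ 1.58824758 -0.70991043  0.42799641]
[252. 196.]
[251. 272.]
[251. 336.]
-0.02 0.0841 | 0.0154 0.0842 | -0.0024 0.1042 | -0.0022 0.0632 | [233 171  37  41 886]
-0.0201 0.0048 | 0.0161 0.0049 | -0.0021 0.0288 | -0.0019 -0.0201 | [234 244  35  42 893]
```

View pics/w1.png

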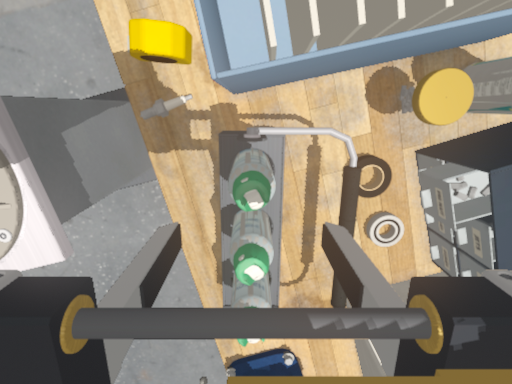

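The handle is down behind the row, with its grip at column 348. The left cap is at (252,191) and the middle one at (251,264), so can x in the carrier frame is about -2 mm.

Call:
step_hand(steps=[0, -0.001, 0.04, 0, 0, 0, 0, -0.001, 0.08, 0, 0, 0, 0, -0.001, 0.12, 0, 0, 0, 0, -0.001, 0.15, 0, 0, 0, 0, -0.001, 0.163, 0, 0, 0, 0, -0.001, 0.165, 0, 0, 0, 0, -0.001, 0.165, 0, 0, 0])

```text
time: 6.2
eef_pos: [0.4842, -0.0847, 0.0769]
tcp_rot: [-2.485, -1.92, 0.001]
ft_force: [0.7, 0.6, 0.7]
finger_gap: 0.094
gripper_force: 0.0
```

Call:
step_hand(steps=[0, 0, 0, 0, 0, 0, 0, 0, 0, 0, 0, 0, 0, 0, 0, 0, 0, 0, 0, 0, 0, 0, 0, 0, 0, 0, 0, 0, 0, 0, 0, 0, 0, 0, 0, 0, 0, 0, 0, 0, 0, 0, 0, 0, 0, 0, 0, 0, 0, 0, 0, 0, 0, 0], aperture=0)

```text
time: 6.95
eef_pos: [0.4841, -0.0845, 0.0776]
tcp_rot: [-2.486, -1.921, -0.0]
ft_force: [-1.2, 0.4, 5.4]
finger_gap: 0.0515
gripper_force: 29.8
```

```bash
python3 -c "from h import *;go(-.002,.08,.078);print(manip.read_state()['ft_force'])"
```

```text
shift [ 0.0017 -0.0034 -0.0004] rot [ 0. -0. -0.] tcp [ 0.4841 -0.0845  0.0776]
[-1.15369888  0.36203511  5.36984468]
```

Call:
step_hand(steps=[0, 0, -0.01, 0, 0, 0, 0, 0, -0.03, 0, 0, 0, 0, 0, -0.05, 0, 0, 0, 0, 0, -0.07, 0, 0, 0, 0, 0, -0.08, 0, 0, 0, 0, 0, -0.08, 0, 0, 0, 0, 0, -0.08, 0, 0, 0, 0, 0, -0.08, 0, 0, 0, 0, 0, -0.08, 0, 0, 0, 0, 0, -0.08, 0, 0, 0])

```text
time: 7.78
eef_pos: [0.4836, -0.0845, 0.1565]
tcp_rot: [-2.485, -1.92, 0.001]
ft_force: [-0.0, 0.2, -1.5]
finger_gap: 0.0514
gripper_force: 29.8
```

Run:
```python
from h import *
f=[]
for i in range(4):
    imaging.read_camera("wrist"); f.append(manip.read_state()["ft_force"])
print(np.round(f,1),np.mean(f,0)); go(-.002,.08,.078)
```

```text
[[ 0.7  0.2 -1.5]
 [-0.4 -0.2 -2. ]
 [ 0.2  0.1 -1.7]
 [-0.1 -0.2 -1.6]] [ 0.11003484 -0.04140183 -1.70188302]
shift [ 0.0017 -0.0032  0.0791] rot [-0.001 -0.     0.   ] tcp [ 0.4839 -0.0845  0.1571]
```

Call:
step_hand(steps=[0, 0, 0.02, 0, 0, 0, 0, 0, 0.04, 0, 0, 0, 0, 0, 0.06, 0, 0, 0, 0, 0, 0.073, 0, 0, 0, 0, 0, 0.079, 0, 0, 0, 0, 0, 0.08, 0, 0, 0, 0, 0, 0.08, 0, 0, 0, 0, 0, 0.08, 0, 0, 0])

```text
time: 8.65
eef_pos: [0.4844, -0.0846, 0.0777]
tcp_rot: [2.486, 1.921, 0.001]
ft_force: [0.0, -0.2, -1.6]
finger_gap: 0.0512
gripper_force: 29.8
```

Call:
step_hand(steps=[0, 0, 0, 0, 0, 0, 0, 0, 0, 0, 0, 0, 0, 0, 0, 0, 0, 0, 0, 0, 0, 0, 0, 0, 0, 0, 0, 0, 0, 0, 0, 0, 0, 0, 0, 0, 0, 0, 0, 0, 0, 0], aperture=0.094)

```text
time: 9.23
eef_pos: [0.4841, -0.0846, 0.0775]
tcp_rot: [2.486, 1.921, 0.0]
ft_force: [-0.7, 0.2, 0.2]
finger_gap: 0.0926
gripper_force: 0.0
```

Call:
step_hand(steps=[0, 0, -0.04, 0, 0, 0, 0, 0, -0.08, 0, 0, 0, 0, 0, -0.12, 0, 0, 0, 0, 0, -0.15, 0, 0, 0, 0, 0, -0.165, 0, 0, 0, -0.03, 0, -0.165, 0, 0, 0, -0.06, 0, -0.165, 0, 0, 0, -0.08, 0, -0.165, 0, 0, 0, -0.08, 0, -0.165, 0, 0, 0, -0.08, 0, -0.165, 0, 0, 0])

```text
time: 10.07
eef_pos: [0.4636, -0.1628, 0.2424]
tcp_rot: [-2.488, -1.918, 0.0]
ft_force: [-0.1, 0.2, 0.0]
finger_gap: 0.0939
gripper_force: 0.0
```

Run:
```python
from h import *
p=imaging.camera_params("wrist"); im=imaging.read_camera("wrist")
go(-.001,0,.078)
m=cv2.inRange(cv2.cvtColor(im,cv2.COLOR_RGB2HSV),(50,60,30),(90,255,255))
k,_,st,ce=cv2.connectedComponentsWithStats(m)
for i in range(1,k):
    if st[i,4]>80:
        x,y,w,h,_=st[i]
        for a in((x+w/2,y+h/2),(x+w/2,y),(x+w/2,y+h)):
            d=plane("wrist",*a,.155,p)-C;print((d@cx).round(4),(d@cy).round(4),end=" | ")
        print(st[i])
cv2.imwrite("pics/w2.png",im[:,:,::-1])
```

```text
shift [ 0.0014 -0.0023  0.1644] rot [-0. -0. -0.] tcp [ 0.4639 -0.1618  0.2424]
0.0004 0.0815 | 0.0004 0.0996 | 0.0003 0.0626 | [231  82  41  44 987]
-0.0022 0.0039 | -0.0021 0.0243 | -0.0023 -0.0173 | [230 168  38  42 912]
-0.0025 -0.0729 | -0.0024 -0.0504 | -0.0026 -0.0964 | [231 241  36  40 863]
```

Call:
step_hand(steps=[0.001, -0.003, 0.04, 0, 0, 0, 0.001, -0.003, 0.08, 0, 0, 0, 0.001, -0.003, 0.12, 0, 0, 0, 0.001, -0.003, 0.15, 0, 0, 0, 0.001, -0.003, 0.163, 0, 0, 0, 0.001, -0.003, 0.165, 0, 0, 0, 0.001, -0.003, 0.165, 0, 0, 0])

```text
time: 10.7
eef_pos: [0.4613, -0.1591, 0.077]
tcp_rot: [-2.483, -1.922, 0.0]
ft_force: [0.0, 0.3, -0.2]
finger_gap: 0.094
gripper_force: 0.0
```

Call:
step_hand(steps=[0, 0, 0, 0, 0, 0, 0, 0, 0, 0, 0, 0, 0, 0, 0, 0, 0, 0, 0, 0, 0, 0, 0, 0, 0, 0, 0, 0, 0, 0, 0, 0, 0, 0, 0, 0, 0, 0, 0, 0, 0, 0, 0, 0, 0, 0, 0, 0, 0, 0, 0, 0, 0, 0], aperture=0)

```text
time: 11.45
eef_pos: [0.4614, -0.1604, 0.0777]
tcp_rot: [2.486, 1.921, 0.0]
ft_force: [-0.7, -0.1, 5.0]
finger_gap: 0.0519
gripper_force: 30.0
```

Call:
step_hand(steps=[0, 0, -0.01, 0, 0, 0, 0, 0, -0.03, 0, 0, 0, 0, 0, -0.05, 0, 0, 0, 0, 0, -0.07, 0, 0, 0, 0, 0, -0.08, 0, 0, 0, 0, 0, -0.08, 0, 0, 0, 0, 0, -0.08, 0, 0, 0, 0, 0, -0.08, 0, 0, 0, 0, 0, -0.08, 0, 0, 0, 0, 0, -0.08, 0, 0, 0])

```text
time: 12.28
eef_pos: [0.4607, -0.1601, 0.1565]
tcp_rot: [-2.485, -1.92, 0.001]
ft_force: [-0.6, -0.3, -1.8]
finger_gap: 0.0519
gripper_force: 30.0
```

Run:
```python
from h import *
f=[]
for i in range(4):
    imaging.read_camera("wrist"); f.append(manip.read_state()["ft_force"])
print(np.round(f,1),np.mean(f,0)); go(-.002,0,.078)
```

```text
[[ 0.8  0.1 -0.8]
 [ 0.4 -0.6 -1.9]
 [-0.2 -0.2 -2. ]
 [ 0.4  0.  -2.3]] [ 0.33537249 -0.19489211 -1.74562024]
shift [ 0.0007 -0.0002  0.0791] rot [-0.001 -0.     0.   ] tcp [ 0.4611 -0.1602  0.1571]
```

Call:
step_hand(steps=[0, 0, 0.02, 0, 0, 0, 0, 0, 0.04, 0, 0, 0, 0, 0, 0.06, 0, 0, 0, 0, 0, 0.073, 0, 0, 0, 0, 0, 0.079, 0, 0, 0, 0, 0, 0.0805, 0, 0, 0, 0, 0, 0.0805, 0, 0, 0, 0, 0, 0.0805, 0, 0, 0])

```text
time: 13.15
eef_pos: [0.4614, -0.1603, 0.0772]
tcp_rot: [2.486, 1.921, 0.0]
ft_force: [0.4, 0.3, -1.7]
finger_gap: 0.0518
gripper_force: 30.0
```

Call:
step_hand(steps=[0, 0, 0, 0, 0, 0, 0, 0, 0, 0, 0, 0, 0, 0, 0, 0, 0, 0, 0, 0, 0, 0, 0, 0, 0, 0, 0, 0, 0, 0, 0, 0, 0, 0, 0, 0, 0, 0, 0, 0, 0, 0], aperture=0.094)

```text
time: 13.73
eef_pos: [0.4613, -0.1603, 0.077]
tcp_rot: [2.486, 1.921, 0.0]
ft_force: [-0.2, 0.2, -0.0]
finger_gap: 0.0931
gripper_force: 0.0
```

Call:
step_hand(steps=[0, 0, -0.04, 0, 0, 0, 0, 0, -0.08, 0, 0, 0, 0, 0, -0.12, 0, 0, 0, 0, 0, -0.15, 0, 0, 0, 0, 0, -0.165, 0, 0, 0, -0.03, 0, -0.165, 0, 0, 0, -0.06, 0, -0.165, 0, 0, 0, -0.08, 0, -0.165, 0, 0, 0, -0.08, 0, -0.165, 0, 0, 0, -0.08, 0, -0.165, 0, 0, 0])

```text
time: 14.57
eef_pos: [0.4406, -0.2384, 0.2418]
tcp_rot: [-2.488, -1.918, 0.0]
ft_force: [0.4, 0.4, -0.8]
finger_gap: 0.0939
gripper_force: 0.0
```

Run:
```python
from h import *
p=imaging.camera_params("wrist"); im=imaging.read_camera("wrist")
go(-.002,-.08,.078)
m=cv2.inRange(cv2.cvtColor(im,cv2.COLOR_RGB2HSV),(50,60,30),(90,255,255))
k,_,st,ce=cv2.connectedComponentsWithStats(m)
for i in range(1,k):
    if st[i,4]>80:
        x,y,w,h,_=st[i]
        for a in((x+w/2,y+h/2),(x+w/2,y),(x+w/2,y+h)):
            d=plane("wrist",*a,.155,p)-C;print((d@cx).round(4),(d@cy).round(4),end=" | ")
        print(st[i])
cv2.imwrite("pics/w3.png",im[:,:,::-1])
```

```text
shift [ 0.0003 -0.0002  0.1638] rot [-0. -0. -0.] tcp [ 0.441  -0.2374  0.2418]
0.0002 0.0705 | 0.0002 0.0822 | 0.0002 0.0585 | [232   0  46  33 826]
-0.0023 0.0021 | -0.0023 0.0198 | -0.0023 -0.0163 | [231  83  42  43 983]
-0.0024 -0.0754 | -0.0024 -0.0555 | -0.0024 -0.0961 | [233 169  38  41 887]
```

View pics/w3.png

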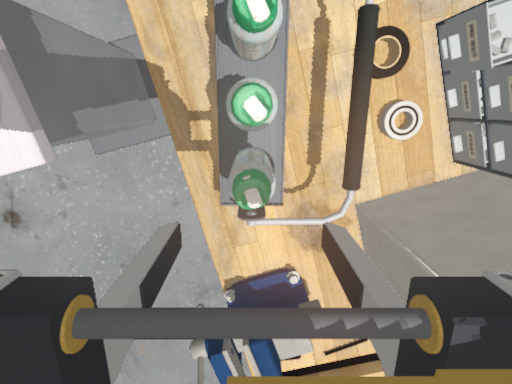

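Left and middle cans are back in their wells at (256,10) and (252,104), the handle is down, and the right cap is at (252,190).

Call:
step_hand(steps=[0, 0, 0.04, 0, 0, 0, 0, 0, 0.08, 0, 0, 0, 0, 0, 0.12, 0, 0, 0, 0, 0, 0.15, 0, 0, 0, 0, 0, 0.163, 0, 0, 0, 0, 0, 0.164, 0, 0, 0, 0, 0, 0.164, 0, 0, 0])

```text
time: 15.2
eef_pos: [0.4413, -0.2365, 0.0777]
tcp_rot: [-2.483, -1.922, 0.0]
ft_force: [0.4, 1.0, -1.1]
finger_gap: 0.0939
gripper_force: 0.0
```

Call:
step_hand(steps=[0, 0, 0, 0, 0, 0, 0, 0, 0, 0, 0, 0, 0, 0, 0, 0, 0, 0, 0, 0, 0, 0, 0, 0, 0, 0, 0, 0, 0, 0, 0, 0, 0, 0, 0, 0, 0, 0, 0, 0, 0, 0, 0, 0, 0, 0, 0, 0, 0, 0, 0, 0, 0, 0], aperture=0)

```text
time: 15.95
eef_pos: [0.441, -0.2378, 0.0781]
tcp_rot: [2.486, 1.921, -0.0]
ft_force: [-2.3, 0.8, 6.2]
finger_gap: 0.0522
gripper_force: 30.0
```

Call:
step_hand(steps=[0, 0, -0.01, 0, 0, 0, 0, 0, -0.03, 0, 0, 0, 0, 0, -0.05, 0, 0, 0, 0, 0, -0.07, 0, 0, 0, 0, 0, -0.08, 0, 0, 0, 0, 0, -0.08, 0, 0, 0, 0, 0, -0.08, 0, 0, 0, 0, 0, -0.08, 0, 0, 0, 0, 0, -0.08, 0, 0, 0, 0, 0, -0.08, 0, 0, 0])

```text
time: 16.78
eef_pos: [0.4405, -0.2374, 0.1569]
tcp_rot: [-2.485, -1.92, 0.001]
ft_force: [0.3, 0.9, -5.0]
finger_gap: 0.0522
gripper_force: 30.0
```

Run:
```python
from h import *
f=[]
for i in range(4):
    imaging.read_camera("wrist"); f.append(manip.read_state()["ft_force"])
print(np.round(f,1),np.mean(f,0)); go(-.002,-.08,.078)
```

```text
[[ 0.   0.3 -4.5]
 [ 0.1  0.7 -3.7]
 [-0.4  0.4 -4.5]
 [-0.3 -0.7 -3.8]] [-0.14150553  0.17003267 -4.1215439 ]
shift [ 0.0006 -0.0001  0.0796] rot [-0.001 -0.    -0.   ] tcp [ 0.4409 -0.2376  0.1576]
```

The right can reads about 4.1 N against 1.7 N for the other two, so it is the full one. As the task asks, I'll set it back in its well, release it, then lift it again for the finish.

Call:
step_hand(steps=[0, 0, 0.02, 0, 0, 0, 0, 0, 0.04, 0, 0, 0, 0, 0, 0.06, 0, 0, 0, 0, 0, 0.073, 0, 0, 0, 0, 0, 0.079, 0, 0, 0, 0, 0, 0.0805, 0, 0, 0, 0, 0, 0.0805, 0, 0, 0, 0, 0, 0.0805, 0, 0, 0])

```text
time: 17.65
eef_pos: [0.4413, -0.2378, 0.0777]
tcp_rot: [2.486, 1.921, 0.0]
ft_force: [0.0, -0.5, -4.6]
finger_gap: 0.0521
gripper_force: 30.0
```

Call:
step_hand(steps=[0, 0, 0, 0, 0, 0, 0, 0, 0, 0, 0, 0, 0, 0, 0, 0, 0, 0, 0, 0, 0, 0, 0, 0, 0, 0, 0, 0, 0, 0, 0, 0, 0, 0, 0, 0, 0, 0, 0, 0, 0, 0], aperture=0.075)

```text
time: 18.23
eef_pos: [0.4411, -0.2377, 0.0775]
tcp_rot: [2.486, 1.921, 0.0]
ft_force: [-0.2, 1.2, 0.6]
finger_gap: 0.0754
gripper_force: 0.0
```

Call:
step_hand(steps=[0, 0, 0, 0, 0, 0, 0, 0, 0, 0, 0, 0, 0, 0, 0, 0, 0, 0, 0, 0, 0, 0, 0, 0, 0, 0, 0, 0, 0, 0, 0, 0, 0, 0, 0, 0, 0, 0, 0, 0, 0, 0, 0, 0, 0, 0, 0, 0, 0, 0, 0, 0, 0, 0], aperture=0)

```text
time: 18.98
eef_pos: [0.4411, -0.2377, 0.0774]
tcp_rot: [2.486, 1.921, 0.0]
ft_force: [1.1, 0.7, -1.0]
finger_gap: 0.0521
gripper_force: 30.0
```

Call:
step_hand(steps=[0, 0, -0.01, 0, 0, 0, 0, 0, -0.03, 0, 0, 0, 0, 0, -0.06, 0, 0, 0, 0, 0, -0.09, 0, 0, 0, 0, 0, -0.12, 0, 0, 0, 0, 0, -0.14, 0, 0, 0, 0, 0, -0.15, 0, 0, 0, 0, 0, -0.15, 0, 0, 0, 0, 0, -0.15, 0, 0, 0, 0, 0, -0.15, 0, 0, 0])

```text
time: 19.82
eef_pos: [0.4402, -0.2374, 0.2259]
tcp_rot: [-2.484, -1.92, 0.001]
ft_force: [-0.8, 0.1, -4.8]
finger_gap: 0.0521
gripper_force: 30.0
```

Run:
```python
from h import *
f=[]
for i in range(4):
    imaging.read_camera("wrist"); f.append(manip.read_state()["ft_force"][2])
print(np.round(f,1))
a=imaging.read_camera("side")[130:350,120:300]; b=imaging.read_camera("wrist")
cv2.imwrite("pics/f.png",np.hstack([cv2.resize(a,(450,550)),cv2.resize(b,(350,550))])[:,:,::-1])
```

```text
[-4.6 -4.5 -4.4 -3.7]
```

View pics/f.png

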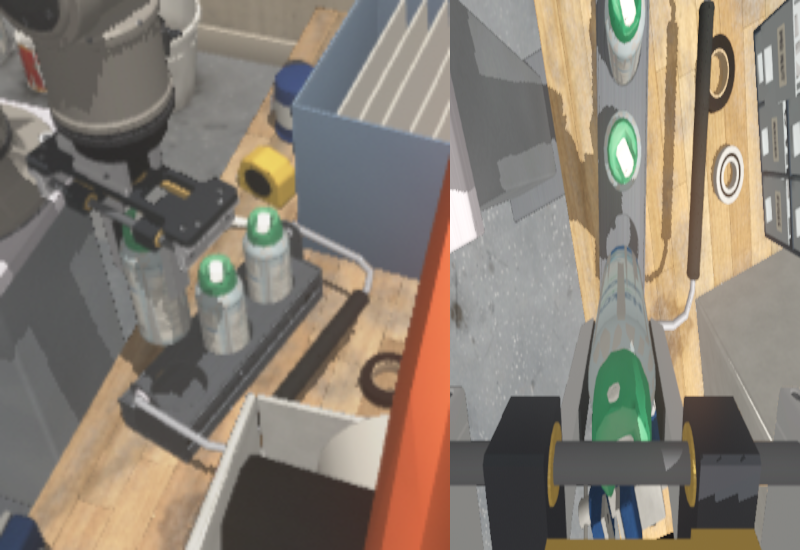

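The right can is held upright, about 0.15 m above its well. The other two are seated, the handle is down behind the row, and nothing else has moved.

```bash
python3 -c "from bench import manip, imaging;print(manip.close_job())"
```

```text
the job is handed in; nothing more can be done
None
```

The job is handed in: the right can is the full one (about 0.43 kg; the other two about 0.17 kg each), held upright about 0.15 m above its well, with the other two cans back in their wells and the handle folded down.

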